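Turn the revolving sweet stand until the gold tin is at the pointer

ROBOT

A 6-joint arm with a two-finger parallel gripper is mounted at the origin on a cart in front of the work surface, level with it; the furniture and walls round the work are solid. World frame = base frame: x ahead of the robot, y to its left, z up, the work surface at z = 0. Lengths are in m, angles in rad, forces in N, time in s.
With the tool pointing down it reaches from about 0.25 to 0.775 m from the base axis. Payload 8.9 kg.
Tool frame: the origin (TCP) lies at the very end of the fingers, on their centre line; the grasp point (between the pads) lies 19 mm behind it; z points along the fingers, x is the direction in which the jaws open and shut, and the axes are right-handed (so a half turn about z gives the same grasp; the last joint's range is limited). The gripper opens to 85 mm and grips with 20 to 120 N. Pads are 22 mm wide; open, the fingers measure 114 mm over their backs; the gripper's body (76 mm by 85 mm) begins 54 mm behind the grasp point. The pads swing forward as they close: fully open they stand 13 mm farther back than shut.
Start: joints at [1.061, 0.291, -0.153, 1.127, 0, 1.431], TCP at [0.19, 0.489, 0.231] pointing down, gripper open.
Joint ranges: [-2.52, 2.52], [-0.91, 1.74], [-1.3, 1.37], [-1.96, 2.02], [-1.52, 1.47], [-3.14, 3.14]. Speed limits (rad/s): [2.22, 2.22, 2.79, 3.14, 3.14, 3.14].

INTERFACE

Orientations are given as a unit quaternion [x, y, z, w].
In Python, from plant import ctrl, read_camera gives the robot as it stands.
- The arm moves only by the tool step_arm, never from a script. Its argument "commands" is a list of rows, each a list of 5 numbers: the shift along the tool's x, y, z scaled (see below), then the turn about the tool's z scaled (see below), then the closure, from 0 (fully open) to 1 (shut). A call has 1 to 20 rows; each row is the pose to reach, as a shift and turn from the pose commanded when the call began, along the tool's axes at that moment; what a row does not reach only later rows make up. The controller multiplies each number of a shift by 1 m and each number of a turn by pi/4 rad. A row lasts 1/8 s, in which the tool goes at most 62.5 mm and 10.7 degrees, less where a joint would pass 70% of its speed; a pose out of reach is approached as far as the arm can. A call with a number of a shift or a turn outside -1 to 1 is refused whole. A call with a gripper value outside its range is refused whole. The fingers move at their own pace and stop on an object; "grip_force" is the grip in N (left out, the last holds). Time passes only in rows, so rows that repeat a pose let the fingers close. It gives the time, the measured TCP pose, the force and the opening at its end, in the units of the state.
- ctrl.read_state(): the state, without advancing time (a new reading comes with each control period).
- read_camera(name): name is "scene" or "top"; returns a dict with "img" (384x512x3 uint8, blue, green, red), "K" (3x3 intrinsics, pixels), "origin" and "orientation" of the camera in the world. Camera axes: x right, y down, z forward; pixel columns grow to the right and rows downward; lengths in m; the calibration is good to about 2 mm. A picture is of the moment at which its call begins. There is no depth.
- ctrl.finish_job(): hands the job in, once; it reports no verdict.
The state is a dict: "clock": time; "joint_pos": joint angles; "joint_velocities": joint speeds; "tau": joint torques, N m; "eef_pos": TCP position; "tcp_rot": TCP orientation; "force": force on the tool from outside, world axes, zero at the start; "moment": the same for the moment, N m; "opening": finger opening in m.
Only numpy, scipy, OpenCV 4.12 (cv2) and the standard library are available. Lean on these libraries where they do the work, as an engineer would, in place of code of your own. Each camera call takes 0.05 s, during which the arm holds its last target.

TASK

Turn the revolving stand on the counter by pushing the pegs on its rim round with the fingertips, until the gold tin stands right at the brass pointer at the front of the stand. Turn it gently: do not touch, pick up or shift the tins and the jar that ride on it, and leave everything else on the counter alone. When it is done, let the stand come to rest and move the fingers clear.

Things in the scene. Friction and masses are not known exactly. Their poses are not given: they have to be found in the camera images.
- foot: the fixed dark foot of the revolving stand, a disc of 200 mm diameter; its origin lies at counter height on the axis about which the plate turns; its own -x axis is the front of the stand, where an 8 mm high tongue, 48 mm wide, reaches out to 158 mm from the axis and carries the flat brass pointer (arrow head pointing at the axis). A round box leaning on end stands to its left, a basket of sweets behind right; the robot's side and the right side are clear
- pointer (a point): the tip of the brass pointer, 130 mm in front of the turning axis (along the foot's -x), 10 mm above the counter
- plate: the turning plate: a wooden disc of 252 mm diameter, 12 mm thick, its top 32 mm above the counter; the origin lies on the turning axis at the disc's underside, 20 mm above the counter. It turns about the vertical (z) both ways without limit, with light friction (about 1 to 1.5 N at the rim), and stays where it is left. Six pegs stand on its rim (see peg_0)
- peg_0 (a point): top of the peg on the plate's own +x axis. It is one of six equal upright dark steel pegs, 12 mm in diameter (18 mm at the 4 mm high collar at the foot), 33 mm tall above the disc, tops 65 mm above the counter, axes 117 mm from the turning axis, at 0, 60, 120, 180, 240 and 300 degrees from the plate's x axis
- gold_tin: gold (yellow-brown) tin, 65 mm in diameter, 36 mm high: round pastille tin with lid, its origin is the centre of its underside; stands loose on the plate, its axis 62 mm from the plate's axis. This one shall come to the front
- red_tin: dark red tin, 69 mm in diameter, 42 mm high: round pastille tin with lid, its origin is the centre of its underside; stands loose on the plate, its axis 62 mm from the plate's axis
- green_tin: dark green tin, 69 mm in diameter, 42 mm high: round pastille tin with lid, its origin is the centre of its underside; stands loose on the plate, its axis 62 mm from the plate's axis
- jar: small cream jar with white lid, 50 mm in diameter, 60 mm high; origin at the centre of its underside; stands loose on the plate, its axis 62 mm from the plate's axis
- bell: counter bell, white dome on a black foot, 80 mm in diameter, 58 mm high; bystander, origin at the centre of its underside
- honey: honey jar with gold lid, 54 mm in diameter, 75 mm high; bystander, origin at the centre of its underside
- gift: blue gift box with white ribbon, 64x67x64 mm; bystander, origin at the centre of its underside
There are look-alikes about, which are no part of the job. Leave any purple look-alike of the jar alone.

How it is judged:
By the outcome, as a careful person would: the job done as asked, in the order asked, and still so for the second after the job is handed in, with the robot touching nothing.
It also fails if it takes over 58 s, if anything falls off the work surface, if the arm or the gripper's body presses on something with over 40 N, if the wrist force passes 120 N, or if a joint passes its speed limit or range.

## Working session

There is one attempt and no reset: what is moved stays moved. The work goes in short steps, Python scripts to look and compute and a tool call to move; the robot and the scene stay as the last step left them, time stands still between calls to the robot, and variables do not carry over. Pictures are saved under pics/ and viewed, and the job is handed in when it is done.

Besides the shell and the picture viewer there is one more tool, called after ">>>" as a command line: name --pt "numbers of a row" for each row, then --argument value for the rest. step_arm: Moves the arm, as the interface text tells. Shifts and turns lie within -1 to 1; 1 stands for 1 m of shift or pi/4 rad of turn. Its arguments: {"type":"object","properties":{"commands":{"type":"array","items":{"type":"array","items":{"type":"number"}}},"grip_force":{"type":"number"}},"required":["commands"]}

```bash
mkdir -p pics; ls
python3 - <<'E'
from plant import ctrl, read_camera
import cv2
for n in ("scene","top"):
    c=read_camera(n); cv2.imwrite(f"pics/{n}0.png",c["img"]); print(n,c["K"],c["origin"],c["orientation"])
s=ctrl.read_state(); print(s)
E
```

```text
pics
scene [[415.80528781   0.         248.65266921]
 [  0.         415.80528781 194.23729787]
 [  0.           0.           1.        ]] [-0.43508634 -0.78017138  0.65579037] [ 0.74492783 -0.41242899  0.25812726 -0.45645939]
top [[495.52079822   0.         256.17195196]
 [  0.         495.52079822 188.12467224]
 [  0.           0.           1.        ]] [-0.52361689 -0.62829565  1.57072225] [ 0.79738558 -0.50517979  0.18476596 -0.27355285]
{'clock': 0.1, 'joint_pos': array([ 1.06070007e+00,  2.91218942e-01, -1.54031715e-01,  1.12670834e+00,
        4.72809375e-05,  1.43149534e+00]), 'joint_velocities': array([ 0.00090172, -0.00383868,  0.00200164, -0.00076655,  0.00060654,
        0.00200884]), 'tau': array([ 1.72880846e-03, -5.37976635e+01,  3.31919718e+01,  9.24285734e-03,
       -1.71461979e-04, -1.02535870e-05]), 'eef_pos': array([0.19003025, 0.48898872, 0.23079948]), 'tcp_rot': array([ 8.25335183e-01,  5.64642805e-01, -5.31237954e-04,  2.37272140e-04]), 'force': array([ 0.31022968, -0.15610108, -0.31300509]), 'moment': array([ 0.0059975 ,  0.00762539, -0.00658663]), 'opening': 0.08515660783561353}
```

View pics/scene0.png

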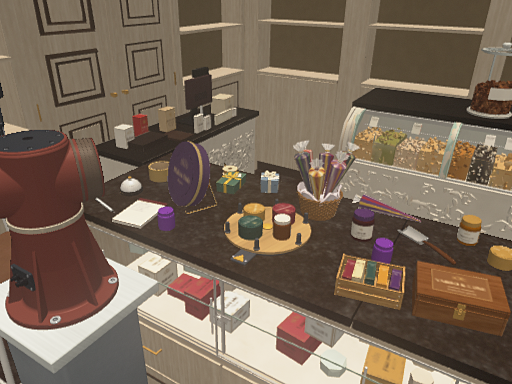

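View pics/top0.png

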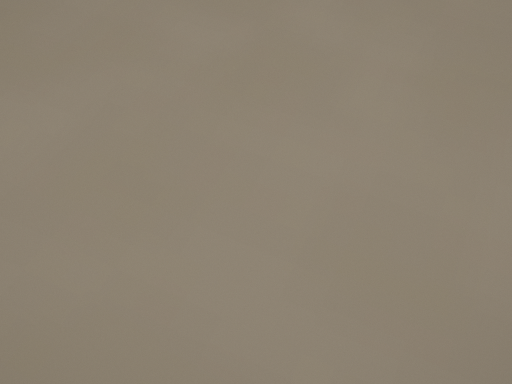

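The scene view shows the stand at about (268,228): dark pointer tongue at (243,257), and a gold tin at (254,211). The top view is only a blank brown surface, so it's no use. I'll enlarge the stand.

```bash
cat > h.py <<'E'
import numpy as np, cv2
from scipy.spatial.transform import Rotation as R
from plant import ctrl, read_camera
def ray(c,u,v):
    d=np.linalg.inv(c["K"])@np.array([u,v,1.]); return R.from_quat(c["orientation"]).apply(d)
def onz(c,u,v,z):
    d=ray(c,u,v); o=np.array(c["origin"]); return o+d*(z-o[2])/d[2]
def proj(c,p):
    q=R.from_quat(c["orientation"]).inv().apply(np.atleast_2d(p)-c["origin"]); w=q@c["K"].T; return w[:,:2]/w[:,2:]
E
python3 - <<'E'
from h import *
c=read_camera("scene"); im=c["img"]
cv2.imwrite("pics/crop0.png",cv2.resize(im[180:280,200:333],None,fx=6,fy=6,interpolation=cv2.INTER_CUBIC))
E
```

```text
(no output)
```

View pics/crop0.png

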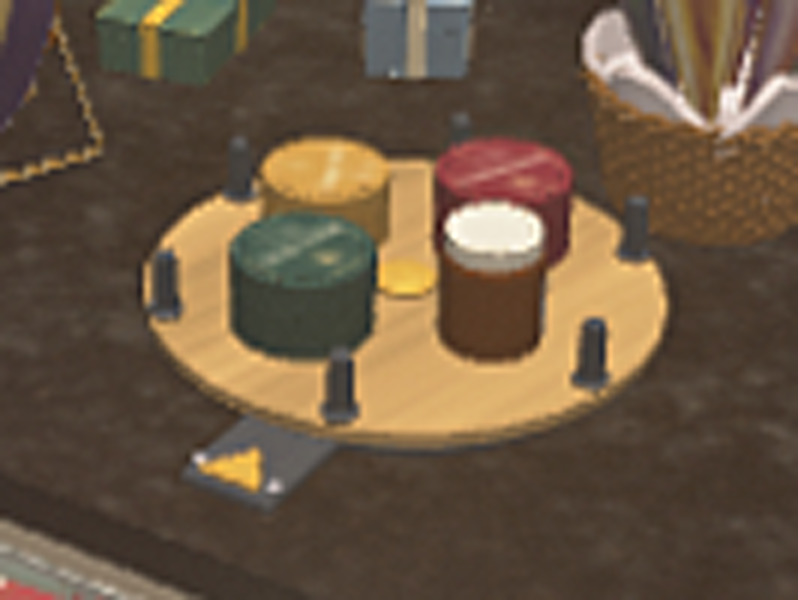

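Only one gold tin rides on the stand: lid at crop (325,167), image (254,208). The round box and the gift boxes elsewhere don't fit. Next I measure the axis, the pegs, the tin and the pointer.

```bash
cat > meas.py <<'E'
from h import *
from scipy.optimize import least_squares
def hand(c,pts,z): return np.array([onz(c,200+(x+.5)/6-.5,180+(y+.5)/6-.5,z)[:2] for x,y in pts])
E
python3 - <<'E'
from meas import *
c=read_camera("scene"); im=c["img"]
hsv=cv2.cvtColor(im,cv2.COLOR_BGR2HSV)
m=cv2.inRange(hsv,(10,60,110),(28,200,255)); mm=np.zeros_like(m); mm[195:258,220:315]=m[195:258,220:315]
# plate edge points by hand-visible front/sides: top rim
n,l,st,_=cv2.connectedComponentsWithStats(mm); k=1+np.argmax(st[1:,4]); print(st[k])
cn=max(cv2.findContours((l==k).astype(np.uint8),0,1)[0],key=len)[:,0]
P=np.array([onz(c,u,v,.032)[:2] for u,v in cn.astype(float)])
f=lambda q:np.hypot(P[:,0]-q[0],P[:,1]-q[1])-.126
r=least_squares(f,P.mean(0),loss="soft_l1",f_scale=.001); print("rim axis",r.x)
tops=[(340,352),(594,323),(637,202),(460,118),(239,141),(166,254)]
T=hand(c,tops,.065); 
g=lambda q:np.concatenate([T[i]-q[:2]-.117*np.array([np.cos(q[2]+i*np.pi/3),np.sin(q[2]+i*np.pi/3)]) for i in range(6)])
a0=np.arctan2(*(T[0]-T.mean(0))[::-1]); q=least_squares(g,[*T.mean(0),a0]); print("pegs",q.x,np.degrees(q.x[2]),"res mm",(q.fun*1e3).round(1))
ax=q.x[:2]
print("T",T.round(4))
for n,p,z in [("gold",(325,166),.068),("green",(303,249),.074),("red",(504,176),.074),("jar",(493,230),.092),("hub",(406,276),.04)]:
    X=hand(c,[p],z)[0]; d=X-ax; print(n,X.round(4),np.hypot(*d).round(4),np.degrees(np.arctan2(d[1],d[0])).round(1))
tp=hand(c,[(260,448),(262,490),(200,462)],.01); print("arrow",tp)
tg=hand(c,[(185,470),(268,508),(338,442),(240,418)],.008);print("tongue",tg)
E
```

```text
[ 225  203   87   52 2079]
rim axis [ 0.464665   -0.28760108]
pegs [ 0.46852341 -0.28806301 -2.87704209] -164.8423693446759 res mm [ 2.2  0.6  0.2  0.1 -2.1 -0.3 -0.6  0.7 -0.2  0.2  0.6 -1.4]
T [[ 0.3578 -0.318 ]
 [ 0.4387 -0.4011]
 [ 0.5493 -0.3709]
 [ 0.5808 -0.2567]
 [ 0.4983 -0.1747]
 [ 0.3861 -0.207 ]]
gold [ 0.4944 -0.2278] 0.0656 66.8
green [ 0.4112 -0.2662] 0.0614 159.1
red [ 0.523  -0.3118] 0.0595 -23.5
jar [ 0.4456 -0.3456] 0.0619 -111.7
hub [ 0.4655 -0.2909] 0.0041 -137.2
arrow [[ 0.34468138 -0.28521746]
 [ 0.31848323 -0.30292716]
 [ 0.32138716 -0.26853563]]
tongue [[ 0.31513362 -0.26471723]
 [ 0.31114866 -0.31066782]
 [ 0.36986868 -0.31082036]
 [ 0.36216603 -0.26326157]]
```

Run:
```python
from meas import *
c=read_camera("scene"); im=c["img"]
for n,u,v,z in [("box base L",181,203,0),("box base R",205,210,0),("stand R",217,211,0),("standtip",193,213,0),("box top",190,142,.15),("purple",166,229,0),("note",126,225,0),("basketL",303,213,0),("green gift",229,193,0)]:
    print(n,onz(c,u,v,z)[:2].round(3))
cv2.imwrite("pics/crop1.png",cv2.resize(im[130:250,100:260],None,fx=5,fy=5,interpolation=cv2.INTER_CUBIC))
```

```text
box base L [0.496 0.057]
box base R [ 0.5  -0.04]
stand R [ 0.516 -0.077]
standtip [ 0.464 -0.02 ]
box top [0.661 0.141]
purple [ 0.343 -0.013]
note [0.296 0.105]
basketL [ 0.654 -0.318]
green gift [ 0.645 -0.036]
```

View pics/crop1.png

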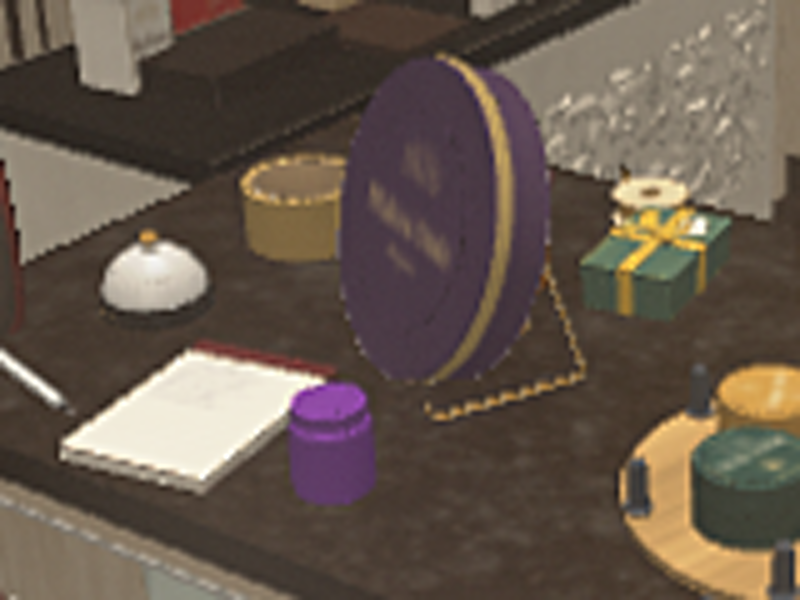

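```bash
cat >> h.py <<'E'
def rows(targets,q=None):
    """targets: list (x,y,z,yawdeg) -> command numbers from the current measured pose"""
    s=ctrl.read_state(); p=np.array(s["eef_pos"]); Rm=R.from_quat(s["tcp_rot"]).as_matrix()
    yaw=np.degrees(np.arctan2(Rm[1,0],Rm[0,0])); print("pos",p.round(4),"yaw",yaw.round(2),"t",round(s["clock"],2),"F",s["force"].round(1),"open",round(s["opening"],3),"q6",s["joint_pos"][5].round(2))
    for t in targets:
        d=Rm.T@(np.array(t[:3])-p); print(np.round(d,3).tolist(), round(-(((t[3]-yaw+180)%360)-180)/45,3), " for",np.round(t,3).tolist())
E
python3 - <<'E'
from h import *
rows([(.30,.1,.25,50),(.35,-.14,.22,30),(.405,-.186,.15,30)])
E
```

```text
pos [0.1901 0.4892 0.231 ] yaw 68.75 t 0.25 F [ 0.1  0.8 -0.5] open 0.085 q6 1.43
[-0.323, 0.243, -0.019] 0.417  for [0.3, 0.1, 0.25, 50.0]
[-0.528, 0.377, 0.011] 0.861  for [0.35, -0.14, 0.22, 30.0]
[-0.551, 0.445, 0.081] 0.861  for [0.405, -0.186, 0.15, 30.0]
```

>>> step_arm --pt "-0.323 0.243 -0.019 0.417 1" --pt "-0.323 0.243 -0.019 0.417 1" --pt "-0.323 0.243 -0.019 0.417 1" --pt "-0.323 0.243 -0.019 0.417 1" --pt "-0.323 0.243 -0.019 0.417 1" --pt "-0.323 0.243 -0.019 0.417 1" --pt "-0.323 0.243 -0.019 0.417 1" --pt "-0.528 0.377 0.011 0.861 1" --pt "-0.528 0.377 0.011 0.861 1" --pt "-0.528 0.377 0.011 0.861 1" --pt "-0.528 0.377 0.011 0.861 1" --pt "-0.528 0.377 0.011 0.861 1" --pt "-0.551 0.445 0.081 0.861 1" --pt "-0.551 0.445 0.081 0.861 1" --pt "-0.551 0.445 0.081 0.861 1" --pt "-0.551 0.445 0.081 0.861 1" --grip_force 20

```text
clock: 2.25
eef_pos: [0.4049, -0.1845, 0.1507]
tcp_rot: [0.966, 0.259, -0.0, -0.0]
force: [0.1, 0.0, 0.3]
opening: -0.0004
```

```bash
cat > look.py <<'E'
import sys
from h import *
c=read_camera("scene"); cv2.imwrite("pics/%s.png"%sys.argv[1],cv2.resize(c["img"][150:290,180:350],None,fx=4.2,fy=4.2,interpolation=cv2.INTER_CUBIC))
E
python3 look.py a1
python3 - <<'E'
from h import *
rows([(.408,-.187,.046,30)])
E
```

```text
pos [ 0.4051 -0.1847  0.1511] yaw 30.06 t 2.3 F [ 0.3 -0.2  1. ] open 0.0 q6 0.45
[0.001, 0.003, 0.105] 0.001  for [0.408, -0.187, 0.046, 30.0]
```

View pics/a1.png

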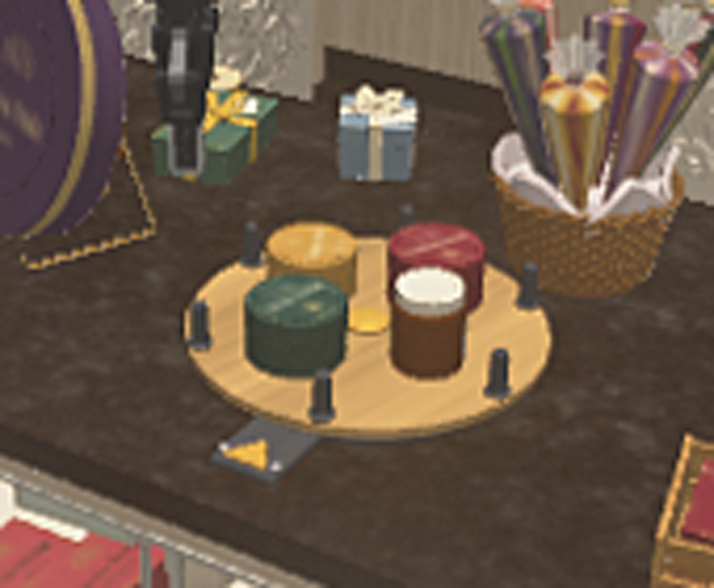

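The closed fingertips show at crop (185,175), above and to the left of the plate, with nothing touched. Now I lower them behind the peg at (200,325).

>>> step_arm --pt "0.001 0.003 0.05 0 1" --pt "0.001 0.003 0.085 0 1" --pt "0.001 0.003 0.105 0 1" --pt "0.001 0.003 0.105 0 1"

```text
clock: 2.8
eef_pos: [0.4069, -0.1867, 0.0453]
tcp_rot: [0.966, 0.259, -0.0, -0.001]
force: [0.3, 0.5, 0.1]
opening: -0.0002
```

```bash
python3 look.py a2
python3 - <<'E'
from h import *
ax=np.array([.4665,-.288])
def p(th,yaw,r=.119):
    t=np.radians(th); return (ax[0]+r*np.cos(t),ax[1]+r*np.sin(t),.046,yaw)
rows([p(th,th-90) for th in range(123,165,3)])
c=read_camera("scene"); print(proj(c,[.408,-.187,.046]))
E
```

```text
pos [ 0.4076 -0.1872  0.0461] yaw 30.04 t 2.85 F [ 0.1 -0.3 -0.3] open 0.0 q6 0.45
[-0.006, -0.002, 0.0] -0.066  for [0.402, -0.188, 0.046, 33.0]
[-0.012, -0.002, 0.0] -0.133  for [0.397, -0.192, 0.046, 36.0]
[-0.018, -0.001, 0.0] -0.199  for [0.392, -0.196, 0.046, 39.0]
[-0.024, 0.0, 0.0] -0.266  for [0.387, -0.2, 0.046, 42.0]
[-0.03, 0.002, 0.0] -0.333  for [0.382, -0.204, 0.046, 45.0]
[-0.036, 0.004, 0.0] -0.399  for [0.378, -0.208, 0.046, 48.0]
[-0.042, 0.006, 0.0] -0.466  for [0.374, -0.213, 0.046, 51.0]
[-0.048, 0.008, 0.0] -0.533  for [0.37, -0.218, 0.046, 54.0]
[-0.053, 0.011, 0.0] -0.599  for [0.367, -0.223, 0.046, 57.0]
[-0.059, 0.014, 0.0] -0.666  for [0.363, -0.228, 0.046, 60.0]
[-0.064, 0.017, 0.0] -0.733  for [0.36, -0.234, 0.046, 63.0]
[-0.069, 0.02, 0.0] -0.799  for [0.358, -0.24, 0.046, 66.0]
[-0.074, 0.024, 0.0] -0.866  for [0.355, -0.245, 0.046, 69.0]
[-0.079, 0.028, 0.0] -0.933  for [0.353, -0.251, 0.046, 72.0]
[[225.9137057  222.45141447]]
```

View pics/a2.png

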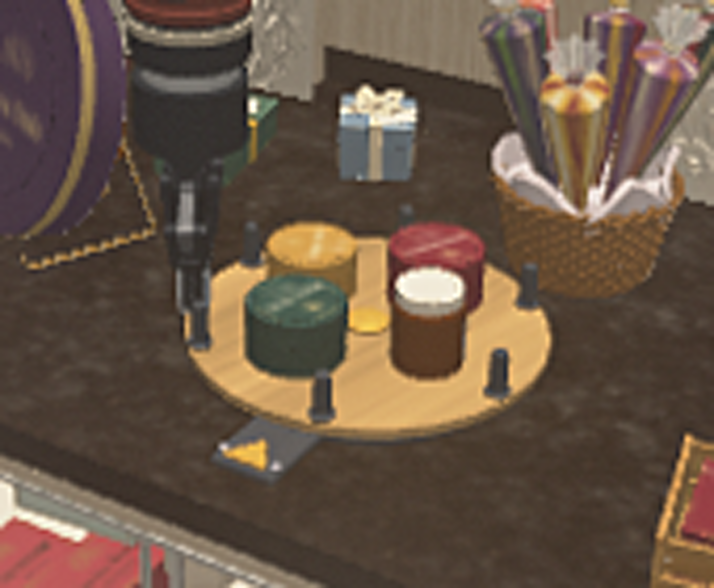

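The fingertips sit behind the peg at crop (195,320) without touching the tins. I start the first gentle stroke.

>>> step_arm --pt "-0.003 -0.001 0 -0.033 1" --pt "-0.006 -0.002 0 -0.066 1" --pt "-0.009 -0.002 0 -0.1 1" --pt "-0.012 -0.002 0 -0.133 1" --pt "-0.015 -0.0015 0 -0.166 1" --pt "-0.018 -0.001 0 -0.2 1" --pt "-0.022 0 0 -0.244 1" --pt "-0.026 0.001 0 -0.289 1" --pt "-0.03 0.002 0 -0.333 1" --pt "-0.034 0.0035 0 -0.377 1" --pt "-0.038 0.005 0 -0.422 1" --pt "-0.042 0.006 0 -0.466 1" --pt "-0.046 0.0075 0 -0.51 1" --pt "-0.05 0.009 0 -0.555 1" --pt "-0.053 0.011 0 -0.6 1" --pt "-0.057 0.013 0 -0.644 1" --pt "-0.061 0.015 0 -0.69 1" --pt "-0.064 0.017 0 -0.733 1" --pt "-0.067 0.0185 0 -0.766 1" --pt "-0.069 0.02 0 -0.8 1"

```text
clock: 5.4
eef_pos: [0.3576, -0.2393, 0.0452]
tcp_rot: [0.838, 0.545, -0.0, -0.0]
force: [0.6, 1.6, -0.0]
opening: -0.0002
```

```bash
python3 look.py a3
python3 - <<'E'
from h import *
ax=np.array([.4665,-.288])
s=ctrl.read_state()["eef_pos"][:2]-ax; print(np.hypot(*s),np.degrees(np.arctan2(s[1],s[0])))
def p(th,yaw,r=.119):
    t=np.radians(th); return (ax[0]+r*np.cos(t),ax[1]+r*np.sin(t),.046,yaw)
rows([p(th,th-90) for th in range(157,205,3)])
E
```

```text
0.11920423773642924 156.05457231159338
pos [ 0.3576 -0.2396  0.0452] yaw 66.16 t 5.45 F [-0.4  0.8 -0.2] open 0.0 q6 -0.34
[-0.002, 0.0, -0.001] -0.019  for [0.357, -0.242, 0.046, 67.0]
[-0.008, 0.0, -0.001] -0.085  for [0.355, -0.247, 0.046, 70.0]
[-0.014, 0.001, -0.001] -0.152  for [0.353, -0.253, 0.046, 73.0]
[-0.021, 0.002, -0.001] -0.219  for [0.351, -0.259, 0.046, 76.0]
[-0.027, 0.003, -0.001] -0.285  for [0.35, -0.265, 0.046, 79.0]
[-0.033, 0.005, -0.001] -0.352  for [0.349, -0.271, 0.046, 82.0]
[-0.039, 0.007, -0.001] -0.419  for [0.348, -0.278, 0.046, 85.0]
[-0.044, 0.009, -0.001] -0.485  for [0.348, -0.284, 0.046, 88.0]
[-0.05, 0.011, -0.001] -0.552  for [0.348, -0.29, 0.046, 91.0]
[-0.056, 0.014, -0.001] -0.619  for [0.348, -0.296, 0.046, 94.0]
[-0.061, 0.017, -0.001] -0.685  for [0.348, -0.303, 0.046, 97.0]
[-0.066, 0.02, -0.001] -0.752  for [0.349, -0.309, 0.046, 100.0]
[-0.072, 0.024, -0.001] -0.819  for [0.351, -0.315, 0.046, 103.0]
[-0.076, 0.028, -0.001] -0.885  for [0.352, -0.321, 0.046, 106.0]
[-0.081, 0.032, -0.001] -0.952  for [0.354, -0.327, 0.046, 109.0]
[-0.086, 0.036, -0.001] -1.019  for [0.356, -0.333, 0.046, 112.0]
```

View pics/a3.png

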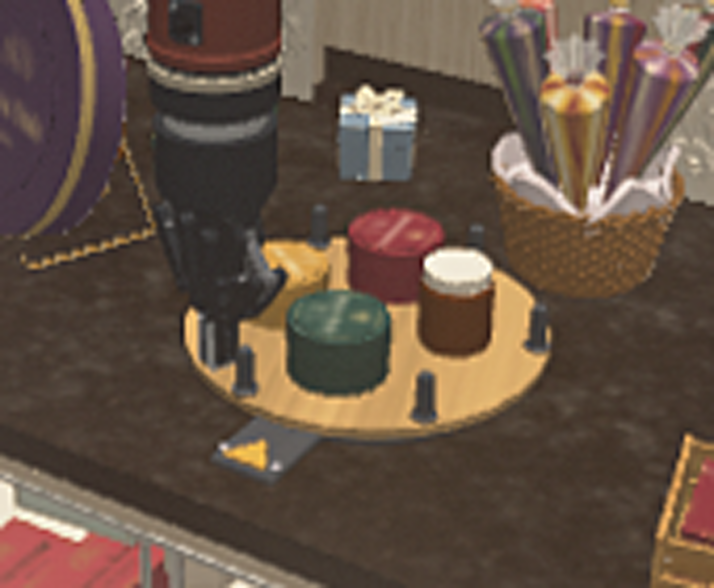

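The stand turns with the pushed peg, now at crop (245,370), and the tins ride along. I continue.

>>> step_arm --pt "-0.004 0 0 -0.042 1" --pt "-0.008 0 0 -0.085 1" --pt "-0.012 0.001 0 -0.13 1" --pt "-0.016 0.001 0 -0.175 1" --pt "-0.021 0.002 0 -0.22 1" --pt "-0.025 0.0025 0 -0.263 1" --pt "-0.029 0.004 0 -0.308 1" --pt "-0.033 0.005 0 -0.352 1" --pt "-0.037 0.006 0 -0.397 1" --pt "-0.041 0.0075 0 -0.441 1" --pt "-0.044 0.009 0 -0.485 1" --pt "-0.048 0.0105 0 -0.53 1" --pt "-0.052 0.012 0 -0.574 1" --pt "-0.056 0.014 0 -0.619 1" --pt "-0.059 0.016 0 -0.663 1" --pt "-0.063 0.018 0 -0.708 1" --pt "-0.066 0.02 0 -0.752 1" --pt "-0.07 0.0225 0 -0.797 1" --pt "-0.073 0.025 0 -0.835 1" --pt "-0.075 0.0265 0 -0.86 1"

```text
clock: 7.95
eef_pos: [0.3515, -0.3187, 0.0452]
tcp_rot: [0.61, 0.792, -0.0, -0.0]
force: [-0.5, 0.6, -1.1]
opening: -0.0001
```

```bash
python3 look.py a4
python3 - <<'E'
from h import *
ax=np.array([.4665,-.288])
s=ctrl.read_state()["eef_pos"][:2]-ax; print(np.hypot(*s),np.degrees(np.arctan2(s[1],s[0])))
def p(th,yaw,r=.119):
    t=np.radians(th); return (ax[0]+r*np.cos(t),ax[1]+r*np.sin(t),.046,yaw)
rows([p(th,th-90) for th in range(194,240,3)])
E
```

```text
0.11898046772579891 -164.84986395121172
pos [ 0.3517 -0.3191  0.0453] yaw 104.81 t 8.0 F [-1.2 -0.2  0.5] open -0.0 q6 -1.15
[0.002, -0.0, -0.001] 0.018  for [0.351, -0.317, 0.046, 104.0]
[-0.004, 0.0, -0.001] -0.049  for [0.353, -0.323, 0.046, 107.0]
[-0.01, 0.0, -0.001] -0.115  for [0.355, -0.329, 0.046, 110.0]
[-0.016, 0.001, -0.001] -0.182  for [0.357, -0.334, 0.046, 113.0]
[-0.022, 0.002, -0.001] -0.249  for [0.36, -0.34, 0.046, 116.0]
[-0.028, 0.004, -0.001] -0.315  for [0.362, -0.346, 0.046, 119.0]
[-0.034, 0.005, -0.001] -0.382  for [0.366, -0.351, 0.046, 122.0]
[-0.04, 0.007, -0.001] -0.449  for [0.369, -0.356, 0.046, 125.0]
[-0.046, 0.01, -0.001] -0.515  for [0.373, -0.361, 0.046, 128.0]
[-0.052, 0.012, -0.001] -0.582  for [0.377, -0.366, 0.046, 131.0]
[-0.057, 0.015, -0.001] -0.649  for [0.381, -0.371, 0.046, 134.0]
[-0.063, 0.018, -0.001] -0.715  for [0.385, -0.375, 0.046, 137.0]
[-0.068, 0.022, -0.001] -0.782  for [0.39, -0.379, 0.046, 140.0]
[-0.073, 0.025, -0.001] -0.849  for [0.395, -0.383, 0.046, 143.0]
[-0.078, 0.029, -0.001] -0.915  for [0.4, -0.387, 0.046, 146.0]
[-0.082, 0.034, -0.001] -0.982  for [0.405, -0.39, 0.046, 149.0]
```

View pics/a4.png

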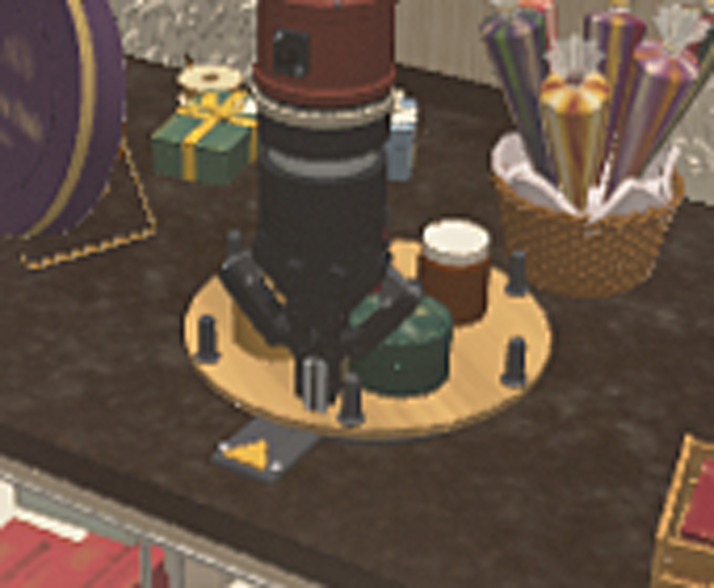

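```bash
cat >> meas.py <<'E'
def lp(c,x,y,z): return onz(c,180+(x+.5)/4.2-.5,150+(y+.5)/4.2-.5,z)[:2]
def ang(c,pts,z=.065,ax=(.4675,-.288)):
    for x,y in pts:
        d=lp(c,x,y,z)-np.array(ax); print((x,y),np.hypot(*d).round(4),np.degrees(np.arctan2(d[1],d[0])).round(1)%360)
E
python3 - <<'E'
from meas import *
c=read_camera("scene")
ang(c,[(350,378),(207,319),(516,341),(518,253)])
E
```

```text
(350, 378) 0.1164 204.4
(207, 319) 0.1159 145.2
(516, 341) 0.1167 264.5
(518, 253) 0.1173 325.0
```

The pushed peg is now at 204.5°, about 69° round. I push on and stop about 8° short, then measure.

>>> step_arm --pt "-0.004 0 0 -0.049 1" --pt "-0.008 0 0 -0.093 1" --pt "-0.012 0.0005 0 -0.138 1" --pt "-0.016 0.001 0 -0.182 1" --pt "-0.02 0.002 0 -0.227 1" --pt "-0.024 0.003 0 -0.271 1" --pt "-0.028 0.004 0 -0.315 1" --pt "-0.032 0.0045 0 -0.36 1" --pt "-0.036 0.0055 0 -0.404 1" --pt "-0.04 0.007 0 -0.449 1" --pt "-0.044 0.009 0 -0.493 1" --pt "-0.048 0.0105 0 -0.537 1" --pt "-0.052 0.012 0 -0.582 1" --pt "-0.055 0.014 0 -0.626 1" --pt "-0.059 0.016 0 -0.67 1" --pt "-0.063 0.018 0 -0.715 1" --pt "-0.066 0.0205 0 -0.759 1" --pt "-0.069 0.0225 0 -0.792 1" --pt "-0.071 0.0235 0 -0.82 1" --pt "-0.072 0.0245 0 -0.835 1"

```text
clock: 10.55
eef_pos: [0.3937, -0.3822, 0.0453]
tcp_rot: [0.323, 0.946, 0.0, -0.0]
force: [-1.3, -1.0, 0.0]
opening: 0.0
```

```bash
python3 look.py a5
python3 - <<'E'
from h import *
ax=np.array([.4665,-.288])
s=ctrl.read_state()["eef_pos"][:2]-ax; print(np.hypot(*s),np.degrees(np.arctan2(s[1],s[0])))
rows([])
E
```

```text
0.11907594124565704 -127.61008586702725
pos [ 0.3938 -0.3823  0.0453] yaw 142.35 t 10.6 F [-0.6  0.   0.7] open 0.0 q6 -1.82
```

View pics/a5.png

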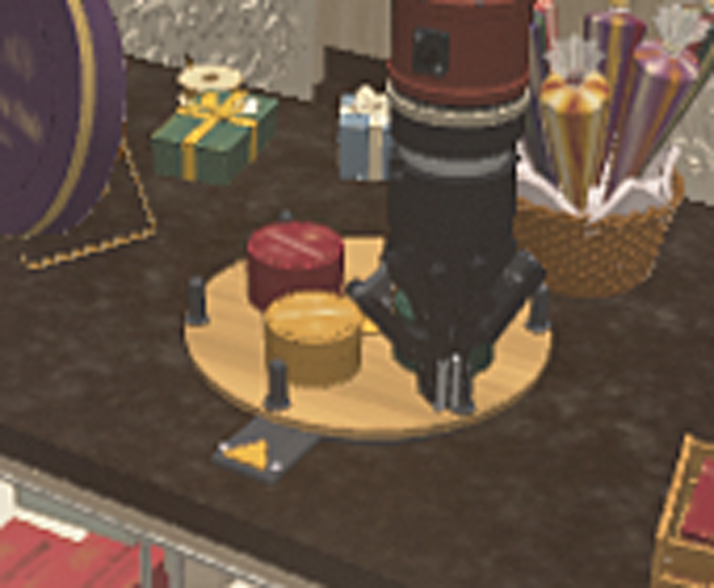

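Run:
```python
from meas import *
c=read_camera("scene"); im=c["img"]
big=cv2.resize(im[212:268,215:275],None,fx=12,fy=10.6,interpolation=cv2.INTER_CUBIC)
big=cv2.resize(im[212:262,225:285],None,fx=12,fy=12,interpolation=cv2.INTER_CUBIC)
cv2.imwrite("pics/a5z.png",big)
ang(c,[(278,362),(197,278),(539,289)])
```

```text
(278, 362) 0.1144 180.4
(197, 278) 0.1156 117.9
(539, 289) 0.1162 299.8
```

View pics/a5z.png

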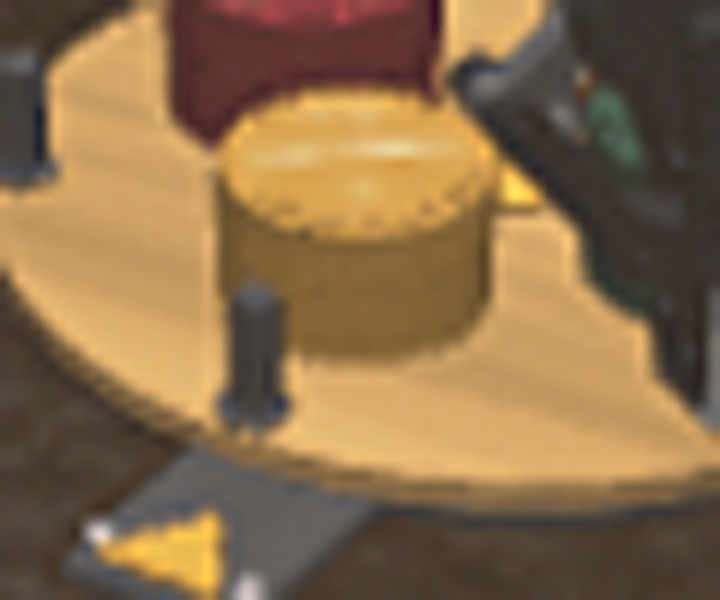

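```bash
cat >> meas.py <<'E'
def goldfit(c,z=.068,r=.0325):
    im=c["img"]; hsv=cv2.cvtColor(im,cv2.COLOR_BGR2HSV)
    return hsv
def zp(c,x,y,z,u0=225,v0=212,f=12): return onz(c,u0+(x+.5)/f-.5,v0+(y+.5)/f-.5,z)[:2]
E
python3 - <<'E'
from meas import *
c=read_camera("scene"); ax=np.array([.4675,-.288])
E=[(218,165),(232,128),(280,98),(357,88),(430,99),(482,130),(496,165),(357,243),(285,228),(430,228)]
P=np.array([zp(c,x,y,.068) for x,y in E])
q=least_squares(lambda q:np.hypot(P[:,0]-q[0],P[:,1]-q[1])-.0325,P.mean(0)).x
print("gold lid",q,np.hypot(*(q-ax)),np.degrees(np.arctan2(*(q-ax)[::-1])))
# underside front edge at z=.032: lowest contour
B=np.array([zp(c,x,y,.032) for x,y in [(300,345),(330,355),(365,360),(400,357),(440,345),(475,318)]])
q2=least_squares(lambda q:np.hypot(B[:,0]-q[0],B[:,1]-q[1])-.0325,B.mean(0)).x
print("gold base",q2,np.hypot(*(q2-ax)),np.degrees(np.arctan2(*(q2-ax)[::-1])))
for n,x,y in [("a",218,513),("b",218,598),("c",98,546)]:
    d=zp(c,x,y,.010); print(n,d,np.degrees(np.arctan2(*(d-ax)[::-1]))%360)
for n,x,y in [("rivet1",98,530),("rivet2",250,588)]:
    d=zp(c,x,y,.010); print(n,d)
for n,x,y in [("near L",62,568),("R edge",370,505),("R edge far",300,575),("L edge",190,452),("Ledge2",110,525)]: print(n,zp(c,x,y,.008))
# rim circle from front rim lower/upper edges
H=[(8,255),(60,330),(130,395),(200,432),(300,468),(420,487),(560,490),(700,470)]
Q=np.array([zp(c,x,y,.032) for x,y in H]); print("rimr",(np.hypot(*(Q-ax).T)).round(4))
E
```

```text
gold lid [ 0.40793278 -0.28171555] 0.05989781424823681 173.97747076272867
gold base [ 0.41404034 -0.27898153] 0.054215018473948606 170.4245467407049
a [ 0.34421894 -0.28484958] 178.53613667797364
b [ 0.31726049 -0.30202724] 185.33400467799189
c [ 0.31935769 -0.26922538] 172.77719923038805
rivet1 [ 0.32441433 -0.26584862]
rivet2 [ 0.32410679 -0.30595268]
near L [ 0.31054962 -0.26555353]
R edge [ 0.36757864 -0.31048709]
R edge far [ 0.33644066 -0.31119995]
L edge [ 0.36349922 -0.26498357]
Ledge2 [ 0.32979811 -0.26545099]
rimr [0.1217 0.1217 0.125  0.126  0.1274 0.1265 0.1253 0.1232]
```

The gold tin is about 6–9° short of the pointer. I nudge it 5–6° slowly, then back off and measure again.

>>> step_arm --pt "-0.0015 0 0 -0.016 1" --pt "-0.003 0 0 -0.033 1" --pt "-0.0045 0 0 -0.05 1" --pt "-0.006 0 0 -0.066 1" --pt "-0.0075 0 0 -0.08 1" --pt "-0.009 0.0005 0 -0.1 1" --pt "-0.0105 0.0005 0 -0.115 1" --pt "-0.0115 0.0005 0 -0.125 1" --pt "-0.0115 0.0005 0 -0.125 1" --pt "-0.0115 0.0005 0 -0.125 1" --pt "-0.007 0 0 -0.125 1" --pt "0.002 -0.005 0 -0.125 1" --pt "0.003 -0.01 -0.04 -0.125 1" --pt "0.003 -0.01 -0.09 -0.125 1" --pt "0.003 -0.01 -0.13 -0.125 1" --pt "0.003 -0.01 -0.13 -0.125 1"

```text
clock: 12.7
eef_pos: [0.3858, -0.3897, 0.1784]
tcp_rot: [0.277, 0.961, -0.002, 0.002]
force: [0.9, 0.3, 0.2]
opening: -0.0001
```

```bash
python3 look.py a6
python3 - <<'E'
from h import *
c=read_camera("scene"); cv2.imwrite("pics/a6z.png",cv2.resize(c["img"][202:262,220:300],None,fx=10,fy=10,interpolation=cv2.INTER_CUBIC))
rows([])
E
```

```text
pos [ 0.3847 -0.3881  0.1752] yaw 147.89 t 12.8 F [-0.6  0.6 -0.4] open -0.0 q6 -1.93
```

View pics/a6.png

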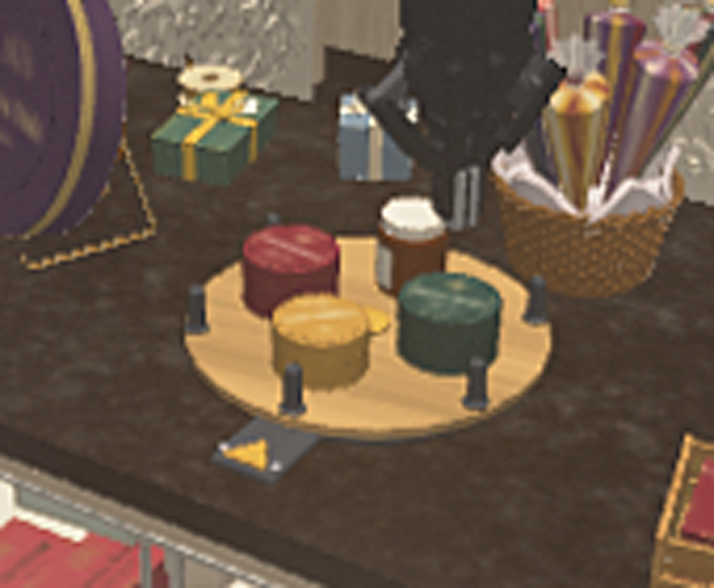

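View pics/a6z.png

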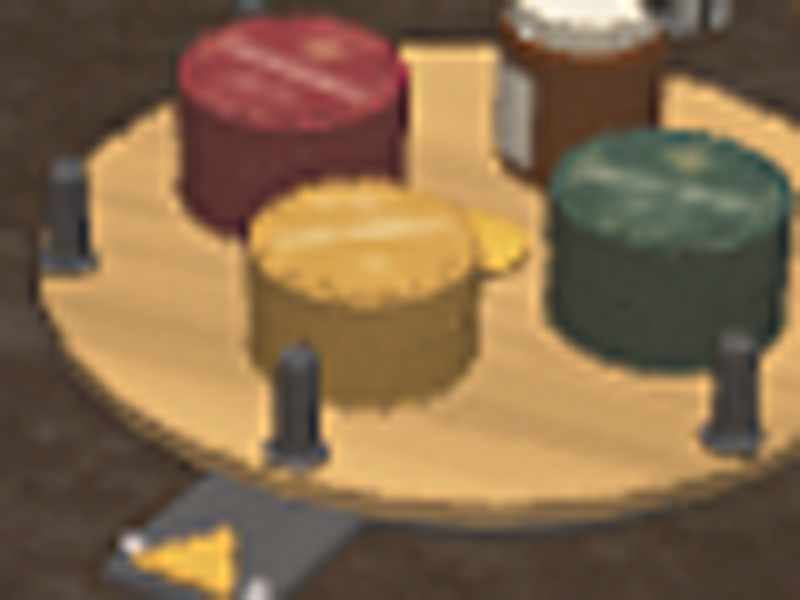

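The stand is clear of the fingers: gold lid at (365,242) in the zoom, peg tops at (298,352), (68,165), (736,340). I measure with those.

Run:
```python
from meas import *
c=read_camera("scene")
k=dict(u0=220,v0=202,f=10)
L=lambda x,y,z: onz(c,180+(x+.5)/4.2-.5,150+(y+.5)/4.2-.5,z)[:2]
T=[zp(c,298,353,.065,**k),zp(c,736,341,.065,**k),L(538,282,.065),None,L(273,219,.065),zp(c,68,166,.065,**k)]
I=[i for i in range(6) if T[i] is not None]
g=lambda q:np.concatenate([T[i]-q[:2]-.117*np.array([np.cos(q[2]+i*np.pi/3),np.sin(q[2]+i*np.pi/3)]) for i in I])
q=least_squares(g,[.4675,-.288,np.radians(186)]); print("axis",q.x[:2],"peg",np.degrees(q.x[2])%360,(q.fun*1e3).round(1))
def circ(E,z,r,):
    P=np.array([zp(c,x,y,z,**k) for x,y in E]); s=least_squares(lambda q:np.hypot(P[:,0]-q[0],P[:,1]-q[1])-r,P.mean(0)); return s.x,(s.fun*1e3).round(1)
gold=[(248,240),(265,205),(305,185),(365,177),(425,187),(465,212),(481,243),(365,306),(300,293),(430,293)]
red=[(178,75),(195,45),(230,24),(292,14),(355,28),(395,52),(409,82),(290,131),(215,110),(360,120)]
green=[(548,190),(568,155),(610,135),(675,127),(735,138),(775,162),(793,195),(672,253),(600,235),(745,238)]
for n,E,z,r in [("gold",gold,.068,.0325),("red",red,.074,.0345),("green",green,.074,.0345)]:
    x,f=circ(E,z,r)
    for a in (q.x[:2],np.array([.4675,-.288])):
        d=x-a; print(n,x.round(4),np.hypot(*d).round(4),(np.degrees(np.arctan2(d[1],d[0]))%360).round(1),f)
```

```text
axis [ 0.46821504 -0.28856664] peg 185.32338575011764 [ 2.1  0.1  1.6  1.1 -2.2 -0.2 -3.  -1.1  1.5  0.1]
gold [ 0.4084 -0.2867] 0.0599 178.2 [-0.9 -0.   0.7  1.3  0.9 -0.5 -0.4  1.9  0.6  0.1]
gold [ 0.4084 -0.2867] 0.0591 178.7 [-0.9 -0.   0.7  1.3  0.9 -0.5 -0.4  1.9  0.6  0.1]
red [ 0.4697 -0.2261] 0.0625 88.7 [-0.9 -1.5  0.2  1.2 -1.7 -2.2 -0.5  0.5 -2.3 -0.4]
red [ 0.4697 -0.2261] 0.062 88.0 [-0.9 -1.5  0.2  1.2 -1.7 -2.2 -0.5  0.5 -2.3 -0.4]
green [ 0.4692 -0.3494] 0.0609 271.0 [-0.2 -1.7 -1.6 -0.1  0.2 -0.9 -1.   0.4 -1.1 -2.4]
green [ 0.4692 -0.3494] 0.0614 271.6 [-0.2 -1.7 -1.6 -0.1  0.2 -0.9 -1.   0.4 -1.1 -2.4]
```

Run:
```python
from meas import *
acc=[]
for i in range(1):
    c=read_camera("scene")
f=8; im=cv2.resize(c["img"][200:265,215:320],None,fx=f,fy=f,interpolation=cv2.INTER_CUBIC)
hsv=cv2.cvtColor(im,cv2.COLOR_BGR2HSV); U=lambda x:215+(x+.5)/f-.5; V=lambda y:200+(y+.5)/f-.5
m=cv2.inRange(hsv,(15,120,140),(32,255,255)); m[:(245-200)*f]=0; m[:, (245-215)*f:]=0; 
ctr=lambda m:max(cv2.findContours(m,0,1)[0],key=cv2.contourArea)
k=ctr(m); tri=cv2.minEnclosingTriangle(k)[1][:,0]; M=cv2.moments(k)
P=np.array([onz(c,U(x),V(y),.010)[:2] for x,y in k[:,0]]); print("arrow centroid",onz(c,U(M['m10']/M['m00']),V(M['m01']/M['m00']),.01)[:2])
t=cv2.minEnclosingTriangle(((P-[.3,-.3])*1e4).astype(np.float32)[:,None])[1][:,0]/1e4+[.3,-.3]; print("tri",t.round(4))
# dark tongue sides excluded. green tin / red tin masks: hull of whole silhouette -> left/right tangent lines give the axis azimuth
def sil(mask): 
    k=ctr(mask)[:,0]; return k
for n,lo,hi in [("red",(165,60,40),(180,255,255)),("green",(60,30,20),(100,255,255))]:
    mk=cv2.inRange(hsv,lo,hi); k=sil(mk); print(n,"u range",U(k[:,0].min()),U(k[:,0].max()))
# rim: all plate colour boundary outer (convex hull) 
mp=cv2.inRange(hsv,(8,60,130),(30,190,255)); mp[(252-200)*f:, :(250-215)*f]=0
h=cv2.convexHull(ctr(mp))[:,0]
Q=np.array([onz(c,U(x),V(y),.032)[:2] for x,y in h])
s=least_squares(lambda q:np.hypot(Q[:,0]-q[0],Q[:,1]-q[1])-.126,Q.mean(0),loss="soft_l1",f_scale=.001); print("rim",s.x,np.abs(s.fun).mean(),len(h))
```

```text
arrow centroid [ 0.32588515 -0.28549205]
tri [[ 0.3154 -0.2664]
 [ 0.3462 -0.2847]
 [ 0.3154 -0.3043]]
red u range 252.3125 260.1875
green u range 282.1875 298.4375
rim [ 0.46870656 -0.28800793] 0.0037103052233439207 37
```

Every estimate puts the gold tin 1–2° short (178.4° against a front of about 179.5–180°). I add one small slow nudge of about 1.3°.

Run:
```python
from h import *
ax=np.array([.4665,-.288])
def p(th,z=.046,r=.119):
    t=np.radians(th); return (ax[0]+r*np.cos(t),ax[1]+r*np.sin(t),z,148)
rows([p(231,.10),p(231),p(234),p(236),p(237),p(238),p(239.3)])
```

```text
pos [ 0.3844 -0.3875  0.1741] yaw 147.9 t 12.9 F [-1.7 -0.8 -0.5] open 0.0 q6 -1.93
[-0.003, 0.01, 0.074] -0.002  for [0.392, -0.38, 0.1, 148.0]
[-0.003, 0.01, 0.128] -0.002  for [0.392, -0.38, 0.046, 148.0]
[-0.009, 0.009, 0.128] -0.002  for [0.397, -0.384, 0.046, 148.0]
[-0.013, 0.009, 0.128] -0.002  for [0.4, -0.387, 0.046, 148.0]
[-0.015, 0.009, 0.128] -0.002  for [0.402, -0.388, 0.046, 148.0]
[-0.017, 0.009, 0.128] -0.002  for [0.403, -0.389, 0.046, 148.0]
[-0.02, 0.009, 0.128] -0.002  for [0.406, -0.39, 0.046, 148.0]
```

>>> step_arm --pt "-0.003 0.01 0.06 0 1" --pt "-0.003 0.01 0.1 0 1" --pt "-0.003 0.01 0.128 0 1" --pt "-0.003 0.01 0.128 0 1" --pt "-0.009 0.009 0.128 0 1" --pt "-0.012 0.009 0.128 0 1" --pt "-0.014 0.009 0.128 0 1" --pt "-0.015 0.009 0.128 0 1" --pt "-0.016 0.009 0.128 0 1" --pt "-0.017 0.009 0.128 0 1" --pt "-0.018 0.009 0.128 0 1" --pt "-0.0183 0.009 0.128 0 1" --pt "-0.0183 0.009 0.128 0 1" --pt "-0.014 0.009 0.128 0 1" --pt "-0.003 0.005 0.128 0 1" --pt "-0.003 0 0.08 0 1" --pt "-0.003 0 0.03 0 1" --pt "-0.003 -0.02 -0.02 0 1" --pt "-0.003 -0.06 -0.06 0 1" --pt "-0.003 -0.06 -0.06 0 1"

```text
clock: 15.4
eef_pos: [0.355, -0.4438, 0.2384]
tcp_rot: [0.278, 0.961, -0.002, 0.002]
force: [0.5, -1.2, -1.5]
opening: -0.0001
```

```bash
python3 look.py a7
python3 - <<'E'
from h import *
c=read_camera("scene"); cv2.imwrite("pics/a7z.png",cv2.resize(c["img"][202:262,220:300],None,fx=10,fy=10,interpolation=cv2.INTER_CUBIC))
rows([])
E
```

```text
pos [ 0.3551 -0.4404  0.2349] yaw 147.84 t 15.5 F [0.3 0.5 0.3] open -0.0 q6 -2.03
```

View pics/a7.png

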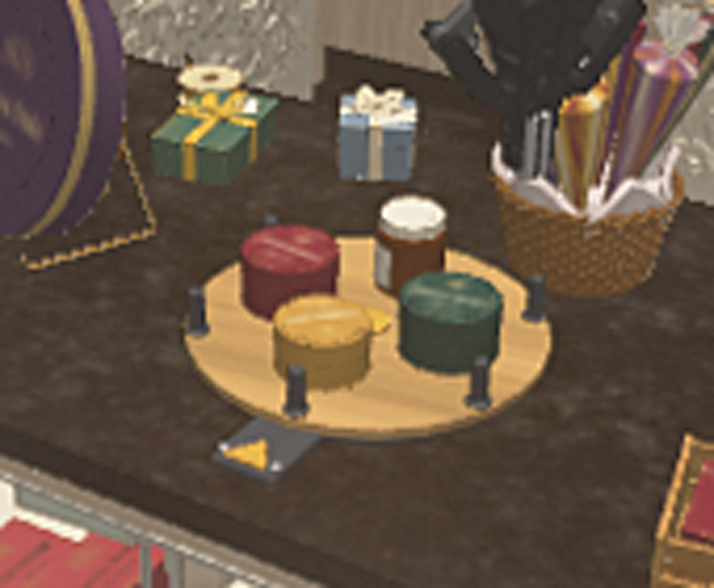

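View pics/a7z.png

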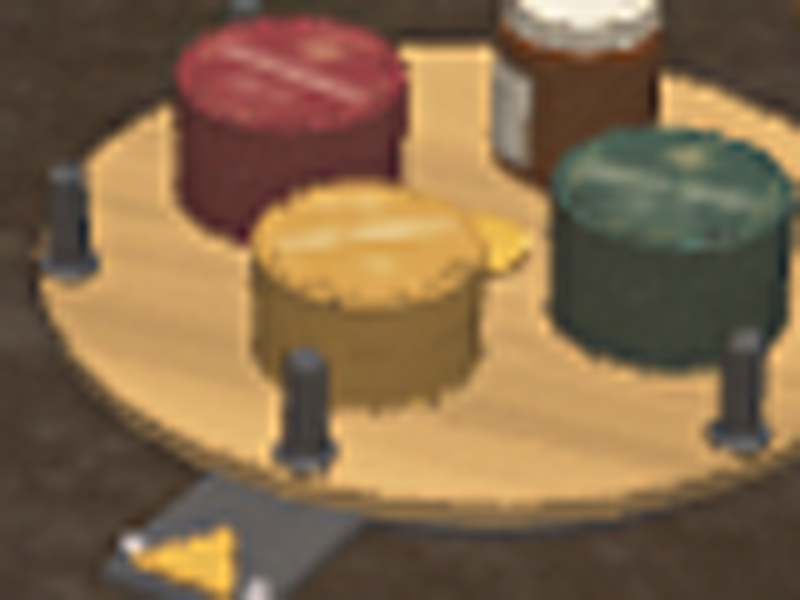

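The front peg top moved from (298,352) to (305,355) and the gold lid from (365,242) to (369,244). That's the small nudge I wanted. One last number, then I hand in.

>>> step_arm --pt "0 -0.03 -0.02 0 1" --pt "0 -0.03 -0.02 0 1" --pt "0 -0.03 -0.02 0 1" --pt "0 -0.03 -0.02 0 1"

```text
clock: 16.0
eef_pos: [0.3401, -0.4648, 0.2543]
tcp_rot: [0.276, 0.961, 0.001, -0.001]
force: [0.5, 0.6, 0.3]
opening: -0.0002
```

Run:
```python
from meas import *
c=read_camera("scene"); k=dict(u0=220,v0=202,f=10)
E=[(252,242),(269,207),(309,187),(369,179),(429,189),(469,214),(485,245),(369,308),(304,295),(434,295)]
P=np.array([zp(c,x,y,.068,**k) for x,y in E]); q=least_squares(lambda q:np.hypot(P[:,0]-q[0],P[:,1]-q[1])-.0325,P.mean(0)).x
d=q-[.468,-.288]; print(q,np.degrees(np.arctan2(d[1],d[0]))%360)
print(np.abs(ctrl.read_state()["joint_velocities"]).max()); ctrl.finish_job()
```

```text
[ 0.4080605  -0.28812492] 180.11940533954544
0.009309116846713247
the job is handed in; nothing more can be done
```

I turned the stand about 111° counter-clockwise by pushing one rim peg with the closed fingertips, and the gold tin now stands at the brass pointer. It took three slow strokes and two small nudges. I then raised the fingers clear and handed the job in at about 16 s.

**Final position:** the last check puts the gold tin at about 180.1°. The pointer direction measures 179–180.8°, so it is within about 1–2°. I picked the points for that last check by hand, shifting the previous outline by about 4 px.

**Disagreements:**
- **Peg angles:** these put the tin about 2° further back than its lid did.
- **Pointer:** the arrow and its tongue disagreed sideways by about 3 mm.
- **Top camera:** it showed only a blank surface, so every measurement comes from the scene camera.

**Other objects:** the tins and jar rode along untouched. Nothing else in view looked moved, and the force readings stayed within about 2 N.

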